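# Lay the drained skimmer in the free tray compartment

## Task

The steel skimmer has finished dripping on its sloping stand: lay it flat in whichever compartment of the wooden utensil tray is free, its round head under the two lips of the pocket and pushed back against the sprung keeper, so that the handle goes down between the cheeks in front of the end stop and the spring keeps the skimmer snug against that stop. Set it down under control, without dropping or forcing it, and leave the turner in the other compartment, the ramekin and the pot holder clip where they are.

Things in the scene. Friction and masses are not known exactly. Their poses are not given: they have to be found in the camera images.
- skimmer: Loose flat steel skimmer, 180 g, 300 mm long: round perforated head 84 mm across, 4 mm thick, straight bar handle 14 mm wide, 8 mm thick. Origin on the handle's underside near the balance point (grip here); x from head to handle end, z out of the upper face. Head centre x = -110 mm, front edge -152, handle end +148. Starts on the stand, x rising 40 degrees.
- skimmer_head (a point): Centre of the underside of the skimmer's head, 110 mm from the skimmer's origin along its -x. Axes as the skimmer's.
- skimmer_tail (a point): End of the skimmer's handle, on its underside, 148 mm from the skimmer's origin along its +x. Axes as the skimmer's.
- stand: Fixed dark steel drip stand. Origin on the worktop 125 mm below the skimmer's start; z up, x the way the slope rises. A ramp with a 10 mm toe and 8 mm side guards carries the head, a saddle with 12 mm high cheeks the handle at skimmer x = 95 to 115 mm. From skimmer x = -65 to +90 mm the handle is free all round. Lift the skimmer off square to the slope.
- tray: Fixed beechwood tray, 350 x 214 mm, two parallel compartments. Origin on the worktop midway between them, z up, x from the head pockets to the handle stops (-185 to +165 mm). Utensils lie on raised ends 32 mm above the worktop; between them (x = -60 to +110 mm) is an open well, floor 6 mm high, for the fingers. Along x, sizes from the tray's origin and from the place points are the same.
- left_place (a point): Where the skimmer's origin belongs, 32 mm up, in the compartment at the tray's +y side (52 mm off its origin); axes as the tray's. Head pocket x = -178 to -60 mm, 96 mm wide, walls 22 mm high. Two lips, 12 mm above its floor and 4 mm thick, cover its front corners from x = -178 to -125 mm with a 36 mm gap between them.
- right_place (a point): Where the skimmer's origin belongs in the compartment at the tray's -y side, built the same way; axes as the tray's. In both, the handle's end lies between two cheeks 25 mm apart and 10 mm high (x = 115 to 148 mm), in front of an end stop 12 mm high whose face is at x = +148 mm.
- left_stop (a point): Lower middle of the end stop's face in the left compartment, 148 mm from the place point along x, where the skimmer's handle end must rest. Axes as the tray's. At the other end, in the gap between the lips, a black sprung keeper's face stands at x = -145 mm from the place point; the head can push it back 16 mm along -x, against 2 to 7 N.
- right_stop (a point): The same point in the right compartment. In both, the skimmer is 7 mm longer than the free space between keeper and end stop, so it goes in head first with the handle raised, and the keeper stays pushed in 7 mm when it lies home.
- turner: Steel turner with a square slotted blade 82 x 74 x 4 mm and a bar handle 12 x 8 mm, 284 mm long; it lies loosely in one of the two compartments, blade in the pocket. Origin on its underside, at that compartment's place point. Leave it there.
- ramekin: White ceramic ramekin, 88 mm across, 45 mm high, on the worktop. Origin at the centre of its underside. A bystander.
- clip: Black silicone pot holder clip, 85 x 50 x 30 mm, on the worktop. Origin at the centre of its underside. A bystander.

How it is judged (in metres and radians):
At the end, for the whole second after the job is handed in: The skimmer lies still and flat (3 degrees) in the free compartment, head in the pocket; origin and handle's end each within 4 mm along x, 7 mm across and 4 mm in height of its place site and the stop. Turner within 12 mm, ramekin and clip within 20 mm of their starts (((x of skimmer in the frame of left_place between -0.004 and 0.004 m and y of skimmer in the frame of left_place between -0.007 and 0.007 m and z of skimmer in the frame of left_place between -0.004 and 0.004 m and x of skimmer_tail in the frame of left_place between 0.144 and 0.152 m and y of skimmer_tail in the frame of left_place between -0.007 and 0.007 m and z of skimmer_tail in the frame of left_place between -0.004 and 0.004 m) or (x of skimmer in the frame of right_place between -0.004 and 0.004 m and y of skimmer in the frame of right_place between -0.007 and 0.007 m and z of skimmer in the frame of right_place between -0.004 and 0.004 m and x of skimmer_tail in the frame of right_place between 0.144 and 0.152 m and y of skimmer_tail in the frame of right_place between -0.007 and 0.007 m and z of skimmer_tail in the frame of right_place between -0.004 and 0.004 m)) and angle between skimmer's own z axis and vertical below 0.05 rad and linear speed of skimmer below 0.01 m/s and angular speed of skimmer below 0.05 rad/s and distance of turner from where it was at the start of the episode below 0.012 m and distance of each of ramekin, clip from where it was at the start of the episode below 0.02 m); the robot touches nothing.
It fails at once if the skimmer is dropped: it falls or tips, untouched by the fingers, faster than 0.6 m/s or 3 rad/s (contact force between the fingers and skimmer below 0.05 N and (linear speed of skimmer above 0.6 m/s or angular speed of skimmer above 3 rad/s)).
It fails at once if the skimmer is forced against the tray with more than 60 N (contact force between skimmer and tray above 60 N).
It fails at once if the turner is shifted by more than 12 mm (distance of turner from where it was at the start of the episode above 0.012 m).
It fails at once if the ramekin or the clip is shifted by more than 20 mm (distance of any of ramekin, clip from where it was at the start of the episode above 0.02 m).
It also fails if it takes over 38 s, if anything falls off the work surface, if the arm or the gripper's body presses on something with over 40 N, if the wrist force passes 120 N, or if a joint passes its speed limit or range.

## Robot

A 6-joint arm with a two-finger parallel gripper is mounted at the origin on the work surface. World frame = base frame: x ahead of the robot, y to its left, z up, the work surface at z = 0. Lengths are in mm, angles in rad, forces in N, time in s.
With the tool pointing down it reaches from about 350 to 775 mm from the base axis. Payload 7.3 kg.
Tool frame: the origin (TCP) lies at the very end of the fingers, on their centre line; the grasp point (between the pads) lies 19 mm behind it (bot.tcp_to_grasp is the distance from the TCP to the grasp point, in mm); z points along the fingers, y is the direction in which the jaws open and shut (so a half turn about z gives the same grasp; the last joint's range is limited). The gripper opens to 92 mm and grips with 3 to 60 N. Pads are 19 mm wide; open, the fingers measure 130 mm over their backs; the gripper's body (75 mm by 190 mm) begins 47 mm behind the grasp point.
Start: joints at [-0.146, 0.342, 1.524, -0, 1.275, -0.146], TCP at [525.019, 0.019, 226.741] pointing down, gripper open.
Joint ranges: [-2.53, 2.53], [-0.77, 2.02], [0.04, 2.7], [-1, 4.14], [0.28, 2.66], [-3.11, 3.11]. Speed limits (rad/s): [2.57, 2.57, 3.14, 3.14, 3.14, 3.14].

## Interface

Orientations are given as [roll, pitch, yaw] about the fixed x, y, z axes, in that order (R = Rz(yaw) Ry(pitch) Rx(roll)).
In Python, from plant import bot gives the robot as it stands. The module is installed in compiled form; this text tells all that it offers.
- The arm moves only by the tool carry_out, never from a script. Its argument "motion" is a list of rows, each a list of 5 numbers: the closure, from 0 (fully open) to 1 (shut), then the shift along the tool's x, y, z in mm, then the turn about the tool's z in degrees. In form: [[claw, dx, dy, dz, spin], ...]. A call has 1 to 10 rows; each row is the pose to reach, as a shift and turn from the pose measured when the call began, along the tool's axes at that moment; what a row does not reach only later rows make up. A row lasts 1/8 s, in which the tool goes at most 62.5 mm and 10.7 degrees, less where a joint would pass 70% of its speed; a pose out of reach is approached as far as the arm can. A call with a gripper value outside its range is refused whole. The fingers move at their own pace and stop on an object; the grip force is fixed at half the most. Time passes only in rows, so rows that repeat a pose let the fingers close. It gives the time, the measured TCP pose, the force and the opening at its end, in the units of the state.
- bot.get_obs(): the state, without advancing time (a new reading comes with each control period).
- bot.capture(name): name is "scene" or "side" or "wrist"; returns a dict with "color" (480x640x3 uint8, red, green, blue), "depth" (480x640 float32, mm along the optical axis (not along the pixel's ray), 0 where there is no reading), "K" (3x3 intrinsics, pixels), "camera_from_world" (4x4, takes a point from world to camera coordinates). Camera axes: x right, y down, z forward; pixel columns grow to the right and rows downward; lengths in mm; the calibration is good to about 2 mm. A picture is of the moment at which its call begins.
- bot.close_job(): hands the job in, once; it reports no verdict.
The state is a dict: "time": time; "joint_positions": joint angles; "dq": joint speeds; "tau": joint torques, N m; "tool_pos": TCP position; "tcp_rot": TCP orientation; "contact_force": force on the tool from outside, world axes, zero at the start; "moment": the same for the moment, N m; "grip_width": finger opening in mm.
Only numpy, scipy, OpenCV 4.12 (cv2) and the standard library are available. Lean on these libraries where they do the work, as an engineer would, in place of code of your own. Each camera call takes 0.05 s, during which the arm holds its last target.

## Working session

There is one attempt and no reset: what is moved stays moved. The work goes in short steps, Python scripts to look and compute and a tool call to move; the robot and the scene stay as the last step left them, time stands still between calls to the robot, and variables do not carry over. Pictures are saved under pics/ and viewed, and the job is handed in when it is done.

Besides the shell and the picture viewer there is one more tool, called as name(argument=value, ...) on one line, values as JSON. carry_out: Moves the arm, as the interface text tells. Its arguments: {"type":"object","properties":{"motion":{"type":"array","items":{"type":"array","items":{"type":"number"}}}},"required":["motion"]}

```bash
mkdir -p pics; python3 - <<'E'
from plant import bot
import cv2,numpy as np
print(bot.get_obs())
for n in ["scene","side","wrist"]:
    c=bot.capture(n); cv2.imwrite(f"pics/{n}0.png",c["color"][:,:,::-1]); np.savez(f"pics/{n}0.npz",**c)
    print(n,c["K"].tolist(),np.round(c["camera_from_world"],3).tolist())
E
```

```text
{'time': 0.0, 'joint_positions': array([-1.46016498e-01,  3.42699329e-01,  1.52502499e+00,  1.00841440e-05,
        1.27534858e+00, -1.46033365e-01]), 'dq': array([-0.00090796, -0.00048098,  0.00011785,  0.00084322, -0.00065022,
        0.00052665]), 'tau': array([ 7.61924657e-04, -4.31245601e+01, -2.44219762e+01,  7.17750052e-02,
        5.59406646e-02, -1.04314388e-04]), 'tool_pos': array([5.24604832e+02, 7.48135079e-02, 2.26054303e+02]), 'tcp_rot': array([-3.14012957e+00, -2.24936983e-04,  1.57081009e+00]), 'contact_force': array([0.5567081 , 0.55462794, 0.06220563]), 'moment': array([ 0.04555842,  0.06313734, -0.01521486]), 'grip_width': 91.9720003629932}
scene [[527.8256569380218, 0.0, 317.50392491398156], [0.0, 527.8256569380218, 247.58823728947706], [0.0, 0.0, 1.0]] [[0.834, 0.552, -0.01, -514.15], [0.305, -0.476, -0.825, -79.374], [-0.46, 0.685, -0.566, 1380.386], [0.0, 0.0, 0.0, 1.0]]
side [[594.4284513847755, 0.0, 312.52973708299464], [0.0, 594.4284513847755, 238.53666804978448], [0.0, 0.0, 1.0]] [[-0.819, -0.573, 0.009, 511.092], [-0.275, 0.38, -0.883, 307.883], [0.503, -0.726, -0.469, 716.183], [0.0, 0.0, 0.0, 1.0]]
wrist [[419.9642927641199, 0.0, 332.9227023936222], [0.0, 419.9642927641199, 238.82787276923727], [0.0, 0.0, 1.0]] [[1.0, 0.001, -0.002, -524.722], [0.001, -0.963, 0.269, -34.894], [-0.001, -0.269, -0.963, 390.929], [0.0, 0.0, 0.0, 1.0]]
```

View pics/scene0.png

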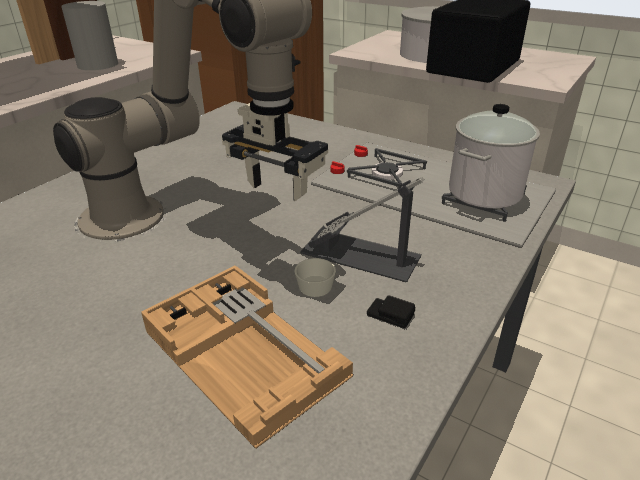

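View pics/side0.png

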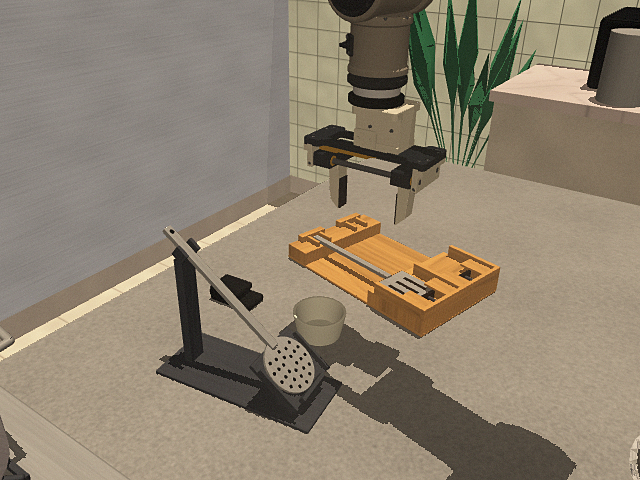

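View pics/wrist0.png

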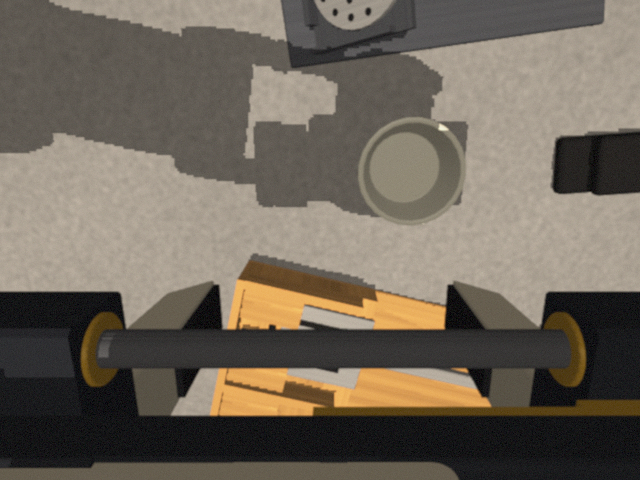

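The scene and side views show the turner in the tray's +y (left) compartment, so the right one is free. The stand is at +y, rising along about +x, and the ramekin sits between the stand and the tray. Next I measure with the depth images.

```bash
cat > h.py <<'E'
import numpy as np,cv2
def cloud(c):
    K=c["K"];T=c["camera_from_world"];d=c["depth"]
    v,u=np.mgrid[0:480,0:640]
    P=np.stack([(u-K[0,2])/K[0,0]*d,(v-K[1,2])/K[1,1]*d,d],-1)
    W=(P-T[:3,3])@T[:3,:3]
    W[d<=0]=np.nan
    return W
def proj(c,p):
    T=c["camera_from_world"];q=T[:3,:3]@np.asarray(p,float)+T[:3,3];r=c["K"]@q;return r[:2]/r[2]
E
python3 - <<'E'
from h import *
for n in ["scene","side"]:
    c=dict(np.load(f"pics/{n}0.npz"));W=cloud(c)
    hsv=cv2.cvtColor(c["color"],cv2.COLOR_RGB2HSV)
    z=W[...,2]
    m=(hsv[...,0]>8)&(hsv[...,0]<22)&(hsv[...,1]>110)&(z>2)&(z<70)&(W[...,0]>250)&(W[...,0]<800)&(W[...,1]<100)&(W[...,1]>-450)
    k,l,s,ce=cv2.connectedComponentsWithStats(m.astype(np.uint8)); i=1+np.argmax(s[1:,4]); m=l==i
    P=W[m]; 
    r=cv2.minAreaRect(P[:,:2].astype(np.float32)); print(n,"tray",r,np.round(cv2.boxPoints(r)).tolist(), np.percentile(P[:,2],[1,5,25,50,75,95,99]))
    # ramekin,clip
    # handle: points in stand region
    reg=(W[...,1]>100)&(W[...,1]<330)&(W[...,0]>350)&(W[...,0]<800)&(z>60)&(z<300)
    k,l,s,ce=cv2.connectedComponentsWithStats(reg.astype(np.uint8))
    for i in range(1,k):
        if s[i,4]>60:
            Q=W[l==i];print(n,i,s[i],np.round(Q.min(0)),np.round(Q.max(0)))
E
```

```text
scene tray ((587.5982055664062, -199.7012176513672), (216.74066162109375, 352.2064208984375), 76.1004867553711) [[391.0, -263.0], [733.0, -347.0], [785.0, -137.0], [443.0, -52.0]] [ 3.7606268   4.84572646  6.67918142 21.84515499 33.82920228 51.07464713
 55.41981847]
scene 1 [ 322  177  102   71 1281] [530. 127.  60.] [737. 232. 228.]
side tray ((613.5380859375, -225.56887817382812), (254.53280639648438, 414.2394104003906), 75.7870101928711) [[382.0, -298.0], [783.0, -400.0], [846.0, -153.0], [444.0, -51.0]] [ 3.60276126  5.61442548  7.87258164 29.04376192 43.10884393 54.11196171
 55.79919636]
side 1 [ 162  225  147  161 4810] [529. 127.  60.] [738. 232. 228.]
```

```bash
python3 - <<'E'
from h import *
for n in ["scene","side"]:
    c=dict(np.load(f"pics/{n}0.npz"));W=cloud(c); z=W[...,2]
    hsv=cv2.cvtColor(c["color"],cv2.COLOR_RGB2HSV)
    # tray frame stats
    o=np.array([597.3,-202.1]);a=np.radians(-13.9);R=np.array([[np.cos(a),np.sin(a)],[-np.sin(a),np.cos(a)]])
    L=(W[...,:2]-o)@R.T
    m=(np.abs(L[...,0])<210)&(np.abs(L[...,1])<125)&(z>3)&(z<70)
    big=m&(z>46)&(z<60)
    P=L[big];print(n,"walls x",np.percentile(P[:,0],[1,99]),"y",np.percentile(P[:,1],[1,99]),len(P))
    # end ext
    for ys in (-90,-52,0,52,90):
        q=m&(np.abs(L[...,1]-ys)<4);  print(ys,np.round(np.percentile(L[q][:,0],[0.5,99.5]),1),end=' ')
    print()
    for xs in (-150,-50,0,50,100,130):
        q=m&(np.abs(L[...,0]-xs)<4);  print(xs,np.round(np.percentile(L[q][:,1],[0.5,99.5]),1),end=' ')
    print()
    # skimmer handle: bins along x, grey bright
    reg=(W[...,1]>100)&(W[...,1]<330)&(W[...,0]>350)&(W[...,0]<800)&(z>70)&(z<300)&(hsv[...,2]>75)
    P=W[reg]
    ax=np.median(P,0)
    for zz in range(80,230,20):
        q=P[np.abs(P[:,2]-zz)<5]
        if len(q)>3: print(zz,len(q),np.round(np.median(q,0),1),np.round(q.min(0)),np.round(q.max(0)))
E
```

```text
scene walls x [-184.78686288  156.13691913] y [-107.55680265  106.14643537] 2338
-90 [-182.6  165.2] -52 [-182.7  164.4] 0 [-182.1  165.1] 52 [-181.8  163.5] 90 [-181.9  165. ] 
-150 [-108.2  106. ] -50 [-106.2  109. ] 0 [-108.3  104.4] 50 [-106.7  105.3] 100 [-107.    56.7] 130 [-107.8  104.7] 
80 47 [567.8 169.4  79.3] [559. 151.  75.] [577. 231.  85.]
100 23 [587.7 180.7 100.7] [578. 176.  96.] [705. 188. 105.]
120 28 [611.5 183.  121.3] [600. 179. 116.] [712. 218. 124.]
140 30 [633.2 186.3 140.9] [626. 182. 135.] [713. 216. 145.]
160 30 [657.4 189.2 160.3] [648. 185. 155.] [668. 196. 165.]
180 33 [681.  191.8 180.1] [673. 184. 176.] [703. 205. 185.]
200 11 [710.3 195.7 202.7] [691. 186. 195.] [716. 209. 204.]
220 39 [729.3 198.5 220.8] [719. 193. 215.] [737. 211. 225.]
side walls x [-183.97395638  156.21098908] y [-107.84096838  107.07815501] 2559
-90 [-185.1  153.9] -52 [-184.3  161.8] 0 [-184.7  159.7] 52 [-183.9  158.4] 90 [-184.1  162. ] 
-150 [-105.   107.9] -50 [ 44.1 122.3] 0 [-105.1  105. ] 50 [-118.4  114. ] 100 [-106.6  105.2] 130 [-109.3  110.7] 
80 309 [564.  184.6  77.9] [550. 129.  75.] [714. 229.  85.]
100 114 [584.8 186.7  99.7] [574. 175.  95.] [715. 214. 105.]
120 118 [608.  188.9 119.7] [597. 179. 115.] [703. 195. 125.]
140 117 [631.9 192.3 140. ] [621. 182. 135.] [717. 212. 145.]
160 117 [655.3 195.4 160.1] [645. 184. 155.] [714. 214. 165.]
180 115 [679.3 199.  180.1] [669. 187. 175.] [715. 213. 185.]
200 92 [700.9 199.  200.2] [691. 182. 195.] [716. 216. 205.]
220 99 [726.7 205.8 219.7] [719. 194. 215.] [738. 211. 225.]
```

```bash
python3 - <<'E'
from h import *
A=[]
for n in ["scene","side"]:
    c=dict(np.load(f"pics/{n}0.npz"));W=cloud(c)
    C=-c["camera_from_world"][:3,:3].T@c["camera_from_world"][:3,3];print(n,C)
    z=W[...,2]
    reg=(W[...,1]>160)&(W[...,1]<215)&(W[...,0]>590)&(W[...,0]<690)&(z>95)
    P=W[reg];vis=np.abs(P[:,2]-(160+(P[:,0]-656)*np.tan(np.radians(40))))<15
    P=P[vis]
    e=[]
    for x0 in range(595,685,10):
        q=P[np.abs(P[:,0]-x0)<6]; e.append((x0,q[:,1].min(),q[:,1].max()));
    e=np.array(e);print(np.round(e,1).tolist())
    print("lo",np.polyfit(e[:,0],e[:,1],1),"hi",np.polyfit(e[:,0],e[:,2],1))
    A.append(P)
    # end / head front
    H=W[(W[...,1]>160)&(W[...,1]<230)&(z>205)&(W[...,0]>715)&(W[...,0]<760)]
    print("end",H.max(0))
    if n=="side":
        u=np.median(P,0); top=P
        # top face plane via svd on upper pts
        q=P[np.abs((P[:,1]-u[1]))<30]; s=np.linalg.svd(q-q.mean(0))
        print("dir",s[2][0],"n",s[2][2],"mean",q.mean(0),s[1])
E
```

```text
scene [1087.55670688 -699.33434163  710.11770722]
[[595.0, 176.9, 192.0], [605.0, 177.0, 193.2], [615.0, 179.1, 194.5], [625.0, 180.8, 199.8], [635.0, 181.7, 199.8], [645.0, 183.7, 199.3], [655.0, 184.6, 196.3], [665.0, 185.7, 200.9], [675.0, 186.3, 204.7]]
lo [  0.12867291 100.04417903] hi [  0.12872078 116.09155563]
end [737.09726086 211.07383281 228.43201008]
side [143.24669938 696.05909487 603.24728425]
[[595.0, 176.1, 193.5], [605.0, 178.6, 193.9], [615.0, 178.9, 195.9], [625.0, 180.9, 197.1], [635.0, 182.0, 198.7], [645.0, 183.1, 199.3], [655.0, 184.7, 200.9], [665.0, 185.5, 201.8], [675.0, 187.2, 203.8]]
lo [ 0.13110268 98.64157271] hi [  0.12851924 116.71628215]
end [737.56734382 211.32497127 227.55478346]
dir [-0.75677492 -0.10479839 -0.64522013] n [ 0.65316496 -0.16023838 -0.74006702] mean [640.31927926 192.67165161 147.12755947] [1224.3699791   146.96351762   68.01614655]
```

carry_out(motion=[[0,25,12,0,10],[0,50,25,0,20],[0,75,38,0,30],[0,100,52,0,40],[0,125,65,0,50],[0,150,78,0,60],[0,170,88,0,70],[0,188,96,0,80],[0,188,96,0,82.6],[0,188,96,0,82.6]])

```text
time: 1.4
tool_pos: [620.5, 188.3, 225.5]
tcp_rot: [-3.141, 0.002, 0.13]
contact_force: [0.1, -0.5, -0.2]
grip_width: 92.2
```

```bash
python3 - <<'E'
from plant import bot
from h import *
c=bot.capture("wrist"); cv2.imwrite("pics/wrist1.png",c["color"][:,:,::-1])
W=cloud(c); z=W[...,2]
print(proj(c,[620.7,188.3,128]))
m=(z>95)&(z<170)&(np.abs(W[...,0]-625)<45)&(np.abs(W[...,1]-188)<30)
P=W[m];print(len(P))
for x0 in range(590,670,10):
    q=P[np.abs(P[:,0]-x0)<2]
    if len(q)>5: print(x0,np.round([q[:,1].min(),q[:,1].max(),np.median(q[:,2])],1))
E
```

```text
[332.07099308 239.83206723]
2411
590 [177.8 191.6 106.5]
600 [179.3 192.6 115. ]
610 [180.1 194.3 123.4]
620 [181.7 195.4 131.7]
630 [183.  196.9 140.4]
640 [184.2 197.9 148.6]
650 [185.8 199.4 157.3]
660 [186.8 200.9 165.6]
```

View pics/wrist1.png

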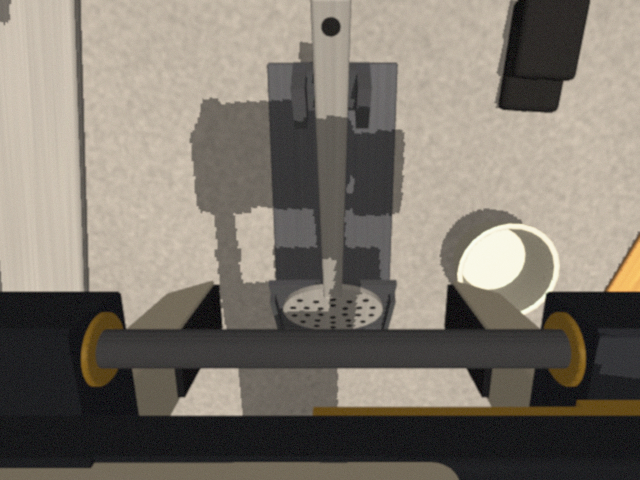

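The handle is centred between the fingers in the wrist view (column about 331), so I descend and close.

carry_out(motion=[[0,0.7,0,30,0],[0,0.7,0,60,0],[0,0.7,0,85,0],[0,0.7,0,105,0],[0,0.7,0,117,0],[0,0.7,0,117,0],[1,0.7,0,117,0],[1,0.7,0,117,0],[1,0.7,0,117,0],[1,0.7,0,117,0]])

```text
time: 2.7
tool_pos: [621.1, 188.1, 109.0]
tcp_rot: [-3.141, 0.001, 0.13]
contact_force: [0.7, -0.5, -0.2]
grip_width: 56.3
```

carry_out(motion=[[1,0,0,0,0],[1,0,0,0,0],[1,0,0,0,0],[1,0,0,0,0],[1,0,0,0,0],[1,0,0,0,0],[1,0,0,0,0]])

```text
time: 3.58
tool_pos: [621.1, 188.2, 109.0]
tcp_rot: [-3.141, 0.001, 0.13]
contact_force: [-0.3, -0.3, -1.0]
grip_width: 13.4
```

carry_out(motion=[[1,-2,0,-2.4,0],[1,-5,0,-6,0],[1,-10,0,-12,0],[1,-16,0,-19,0],[1,-22,0,-26,0],[1,-28,0,-33.4,0],[1,-30,0,-45,0],[1,-30,0,-65,0],[1,-30,0,-85,0],[1,-30,0,-85,0]])

```text
time: 4.82
tool_pos: [592.5, 184.5, 196.2]
tcp_rot: [-3.141, -0.003, 0.13]
contact_force: [-0.4, 0.2, -2.4]
grip_width: 13.4
```

```bash
python3 - <<'E'
from plant import bot
from h import *
for n in ["scene","side"]:
    c=bot.capture(n); cv2.imwrite(f"pics/{n}2.png",c["color"][:,:,::-1]); np.savez(f"pics/{n}2.npz",**c)
print(bot.get_obs())
E
```

```text
{'time': 4.925, 'joint_positions': array([1.78156339e-01, 5.41963313e-01, 1.29503461e+00, 4.18210653e-04,
       1.30637399e+00, 1.61856219e+00]), 'dq': array([-2.09523350e-04,  1.57878878e-02,  1.58415085e-02,  8.96943856e-04,
        2.74637910e-04,  2.73382806e-06]), 'tau': array([ 1.71493180e-02, -5.58683431e+01, -2.62467688e+01,  3.65166692e-02,
       -7.00145401e-02,  2.91091028e-04]), 'tool_pos': array([591.24943021, 184.22276456, 193.75683792]), 'tcp_rot': array([-3.14127459e+00,  1.79652441e-03,  1.30281097e-01]), 'contact_force': array([-0.1126104 ,  0.17103174, -2.26351384]), 'moment': array([ 0.00659559,  0.12904655, -0.03129588]), 'grip_width': 13.658984814049255}
```

View pics/side2.png

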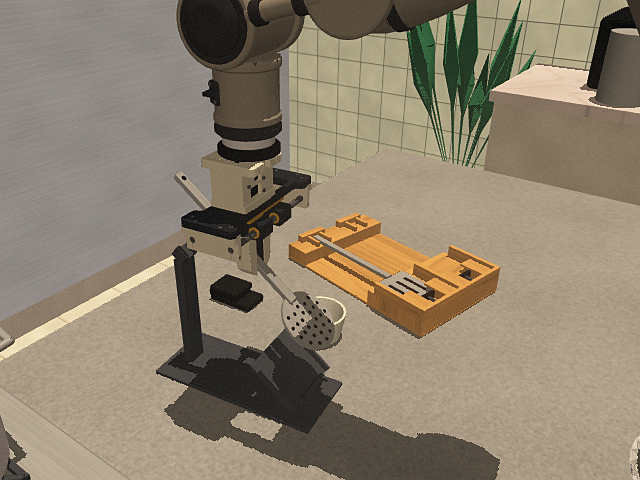

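View pics/scene2.png

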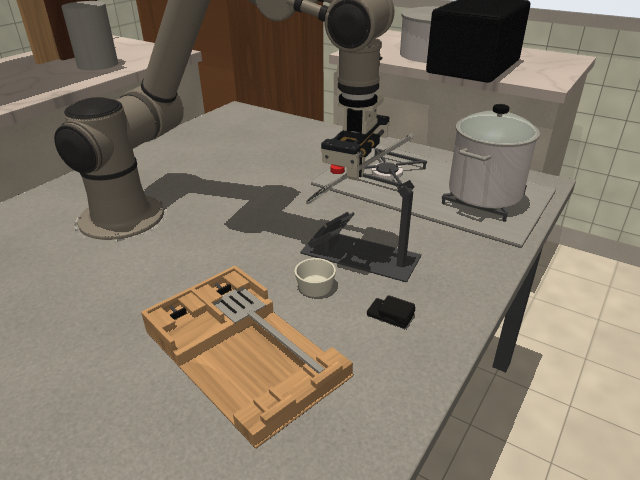

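```bash
cat > sk.py <<'E'
from h import *
def fit(n,f,tcp,yaw):
    c=dict(np.load(f));W=cloud(c)
    d=np.array([np.cos(yaw),np.sin(yaw)]);l=np.array([-d[1],d[0]])
    r=W[...,:2]-np.array(tcp[:2]);s=r@d;t=r@l;h=W[...,2]-(tcp[2]+19)
    return c,W,s,t,h
E
python3 - <<'E'
from sk import *
for n in ["scene","side"]:
    c,W,s,t,h=fit(n,f"pics/{n}2.npz",[591.25,184.2,193.8],0.13)
    m=(np.abs(t)<9)&(np.abs(s)<130)&(np.abs(h-s*0.84)<25)&(np.abs(s)>22)
    Q=np.stack([s[m],t[m],h[m]],1)
    for s0 in list(range(-120,125,15)):
        q=Q[np.abs(Q[:,0]-s0)<4]
        if len(q)>4: print(n,s0,len(q),np.round([np.median(q[:,0]),np.median(q[:,1]),np.median(q[:,2])],1),np.round(q[:,2].max(),1))
    m=(np.abs(t)<50)&(np.abs(h-s*0.84)<20)&(s<-20)
    print(n,"head ext", np.nanmin(s[m]),np.nanmin(h[m]),np.percentile(t[m],[1,99]))
    m=(np.abs(t)<15)&(np.abs(h-s*0.84)<20)&(s>60)
    print(n,"tail ext",s[m].max(),h[m].max())
E
```

```text
scene -60 5 [-56.8  -4.2 -42.3] -40.7
scene -45 15 [-44.7  -5.5 -35.6] -29.7
scene -30 21 [-29.5  -4.8 -20.8] -14.7
scene 30 20 [30.  -5.  27.8] 33.5
scene 45 23 [44.8 -5.3 41.7] 48.1
scene 60 24 [60.8 -5.3 54.8] 61.1
scene 75 26 [75.7 -4.8 67.2] 72.5
scene 90 25 [89.4 -4.9 78.8] 86.9
scene 105 26 [104.9  -5.6  91.8] 98.7
scene head ext -278.37019308869117 -216.37444641198587 [-48.20302564  49.46455176]
scene tail ext 117.03582160054842 102.17483917123405
side -105 79 [-105.1    0.8  -88.9] -83.5
side -90 80 [-89.9   0.1 -76.2] -70.9
side -75 74 [-74.5  -0.2 -63.2] -58.1
side -60 99 [-59.1   0.5 -49.8] -40.8
side -45 88 [-45.    3.4 -34.3] -28.5
side -30 85 [-29.9   3.3 -21.5] -15.9
side 75 88 [74.9  2.9 67.1] 73.1
side 90 85 [89.8  3.4 79.7] 86.4
side 105 88 [104.7   3.   91.9] 97.7
side head ext -279.01794093670276 -215.49530747789052 [-47.0081092   47.84980195]
side tail ext 116.81163449841418 99.53657678933303
```

carry_out(motion=[[1,-1,15,0,0],[1,-4,50,0,3],[1,-7,95,0,6],[1,-10,145,0,9],[1,-14,195,0,12],[1,-17,245,0,15],[1,-21,295,0,18],[1,-24,345,0,21.4],[1,-28,390,0,21.4],[1,-30,425,0,21.4]])

```text
time: 6.18
tool_pos: [615.5, -244.1, 192.5]
tcp_rot: [3.141, 0.004, -0.245]
contact_force: [0.1, 0.2, -2.1]
grip_width: 13.4
```

carry_out(motion=[[1,3,8,0,0],[1,6.3,15.6,0,0.2],[1,6.3,15.6,10,0.2],[1,6.3,15.6,30,0.2],[1,6.3,15.6,45,0.2],[1,6.3,15.6,55,0.2],[1,6.3,15.6,60,0.2],[1,6.3,15.6,60,0.2]])

```text
time: 7.18
tool_pos: [617.7, -260.6, 132.4]
tcp_rot: [3.141, 0.004, -0.248]
contact_force: [-0.1, -0.3, -1.6]
grip_width: 13.5
```

```bash
python3 - <<'E'
from plant import bot
from h import *
for n in ["scene","side","wrist"]:
    c=bot.capture(n); cv2.imwrite(f"pics/{n}3.png",c["color"][:,:,::-1]); np.savez(f"pics/{n}3.npz",**c)
o=bot.get_obs();print(o["time"],o["tool_pos"],o["tcp_rot"],o["contact_force"])
E
```

```text
7.325 [ 617.96771782 -260.89249459  133.19016111] [ 3.14085752e+00  2.44160143e-03 -2.48552787e-01] [ 0.18513422  0.2221133  -0.96426291]
```

View pics/scene3.png

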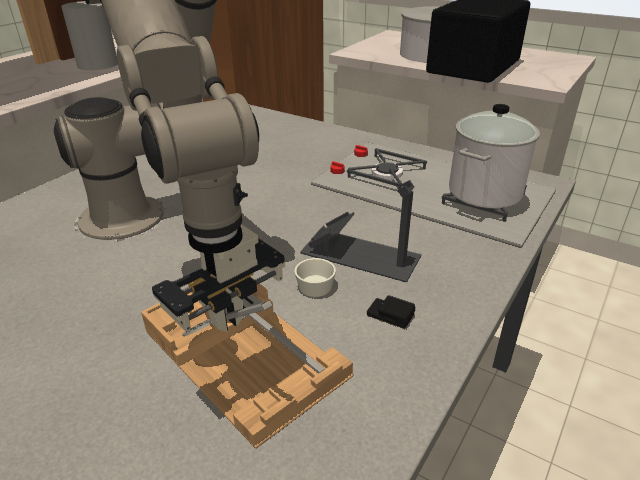

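View pics/side3.png

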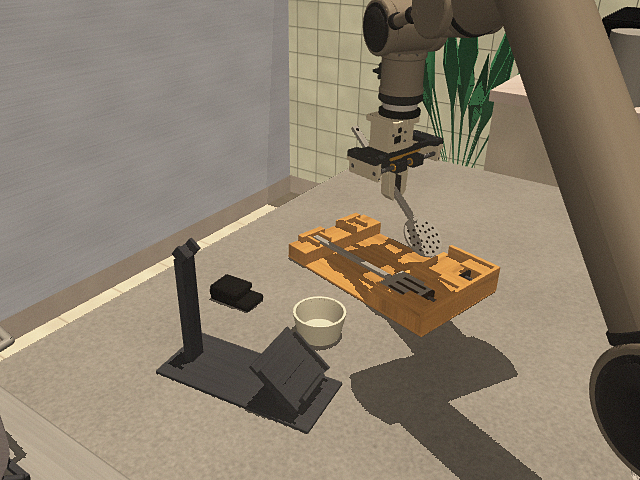

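View pics/wrist3.png

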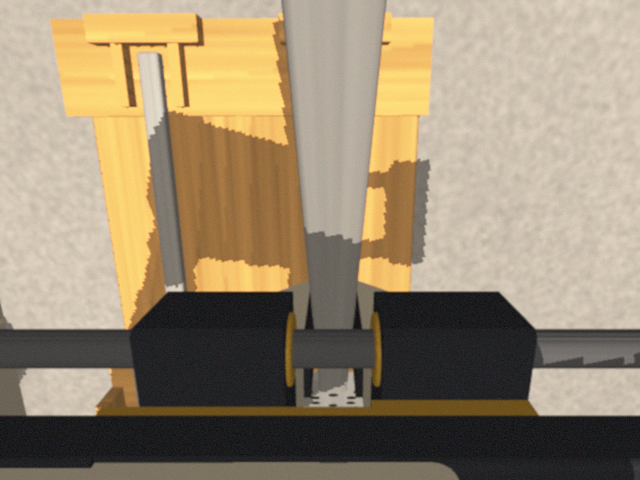

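```bash
python3 - <<'E'
from sk import *
o=np.array([597.3,-202.1]);a=np.radians(-13.9);R=np.array([[np.cos(a),np.sin(a)],[-np.sin(a),np.cos(a)]])
c=dict(np.load("pics/wrist3.npz"));W=cloud(c);z=W[...,2];L=(W[...,:2]-o)@R.T
m=(z>20)&(z<60)
for y0 in (-95,-85,-60,-20,0,20,60,85,95):
    q=L[m&(np.abs(L[...,1]-y0)<3)&(L[...,0]>60)&(L[...,0]<200)]
    if len(q): print("y",y0,"xmin/max",np.round(np.percentile(q[:,0],[1,99]),1))
for x0 in (115,125,135,145,155):
    q=L[m&(np.abs(L[...,0]-x0)<3)&(np.abs(L[...,1])<130)]
    print("x",x0,np.round(np.percentile(q[:,1],[.3,99.7]),1))
# end stop of right compartment: raised >38, cheeks
for n in ["scene","wrist"]:
    c=dict(np.load(f"pics/{n}0.npz" if n=="scene" else "pics/wrist3.npz"));W=cloud(c);z=W[...,2];L=(W[...,:2]-o)@R.T
    for sgn in (-1,1):
        q=L[(z>38)&(z<50)&(L[...,0]>116)&(L[...,0]<146)&(np.abs(L[...,1]-52*sgn)<40)]
        print(n,sgn,len(q), np.histogram(q[:,1],bins=np.arange(52*sgn-24,52*sgn+25,3)))
for n in ["scene","side"]:
    c,W,s,t,h=fit(n,f"pics/{n}3.npz",[618,-260.9,133.2],-0.2485)
    for k in range(-105,125,15):
        m=(np.abs(t)<9)&(np.abs(s-k)<4)&(np.abs(h-s*0.84)<25)
        if m.sum()>4: print(n,k,m.sum(),np.round([np.median(s[m]),np.median(t[m]),np.median(h[m])],1))
    if n=="side":
        q=W[(np.abs(s+95)<35)&(np.abs(t)<60)&(np.abs(h-s*.84)<10)];print(q[:,2].min(),q.shape)
E
```

```text
y -95 xmin/max [111. 162.]
y -85 xmin/max [111.3 162. ]
y -20 xmin/max [111.2 162.1]
y 0 xmin/max [111.3 162.3]
y 20 xmin/max [111.4 162.6]
y 60 xmin/max [111.6 162.5]
y 85 xmin/max [111.2 161.1]
y 95 xmin/max [111.8 162.5]
x 115 [-108.2  104.7]
x 125 [-108.2  104.8]
x 135 [-108.2  105. ]
x 145 [-108.2  104.7]
x 155 [-108.3  104.7]
scene -1 151 (array([ 0, 29, 26, 24,  0,  0,  0,  0,  0,  0,  0,  5, 37, 25,  5,  0]), array([-76, -73, -70, -67, -64, -61, -58, -55, -52, -49, -46, -43, -40,
       -37, -34, -31, -28]))
scene 1 231 (array([ 0, 24, 26, 18,  0, 13, 20, 24, 19, 19,  1, 13, 28, 22,  4,  0]), array([28, 31, 34, 37, 40, 43, 46, 49, 52, 55, 58, 61, 64, 67, 70, 73, 76]))
wrist -1 0 (array([0, 0, 0, 0, 0, 0, 0, 0, 0, 0, 0, 0, 0, 0, 0, 0]), array([-76, -73, -70, -67, -64, -61, -58, -55, -52, -49, -46, -43, -40,
       -37, -34, -31, -28]))
wrist 1 2838 (array([  2, 412, 315,  71,   0, 266, 293, 281, 284,  68,   0, 358, 317,
       171,   0,   0]), array([28, 31, 34, 37, 40, 43, 46, 49, 52, 55, 58, 61, 64, 67, 70, 73, 76]))
scene -105 5 [-1.048e+02 -1.000e-01 -8.750e+01]
scene -90 6 [-89.1   0.4 -74.5]
scene -45 5 [-46.4  -5.3 -40.9]
scene 0 27 [1.  8.1 6.2]
scene 15 20 [14.4 -5.4 14. ]
scene 30 17 [31.  -5.5 27.2]
scene 45 21 [46.1 -5.2 39.3]
scene 60 22 [60.1 -5.1 51.1]
scene 75 22 [75.3 -5.3 64.7]
scene 90 27 [89.6 -5.4 75.3]
scene 105 30 [105.1  -5.3  89.1]
scene 120 5 [117.1   1.5  93. ]
side -105 39 [-1.045e+02 -1.000e-01 -8.990e+01]
side -90 41 [-89.9   0.4 -77. ]
side -75 35 [-75.4   0.9 -64.6]
side -60 46 [-59.    0.2 -49.9]
side -45 43 [-44.7   3.2 -35.7]
side -30 38 [-29.8   3.7 -21.9]
side -15 40 [-15.    2.7  -9.6]
side 0 31 [-0.9 -6.9  7.8]
side 75 16 [77.7  1.7 67.9]
side 90 37 [90.3  3.3 78.9]
side 105 39 [104.9   4.   90.5]
33.361210025516066 (1196, 3)
```

carry_out(motion=[[1,0,0.7,8,-0.3],[1,0,0.7,14,-0.3],[1,0,0.7,18,-0.3],[1,0,0.7,21,-0.3],[1,0,0.7,24,-0.3],[1,0,0.7,27,-0.3],[1,0,0.7,30,-0.3]])

```text
time: 8.2
tool_pos: [618.0, -261.7, 103.5]
tcp_rot: [3.141, 0.002, -0.243]
contact_force: [1.5, -0.9, 1.5]
grip_width: 13.5
```

carry_out(motion=[[1,0,0,4,0],[1,0,0,8,0],[1,0,0,12,0],[1,0,0,16,0],[1,0,0,20,0],[1,0,0,24,0],[1,0,0,28,0],[1,0,0,32,0]])

```text
time: 9.2
tool_pos: [617.8, -261.7, 71.1]
tcp_rot: [3.141, 0.002, -0.243]
contact_force: [2.2, 0.2, 1.0]
grip_width: 13.4
```

```bash
python3 - <<'E'
from plant import bot
from sk import *
ob=bot.get_obs();tp=ob["tool_pos"];yw=ob["tcp_rot"][2];print(tp,yw,ob["contact_force"])
for n in ["scene","side"]:
    c=bot.capture(n); cv2.imwrite(f"pics/{n}4.png",c["color"][:,:,::-1]); np.savez(f"pics/{n}4.npz",**c)
    c,W,s,t,h=fit(n,f"pics/{n}4.npz",tp,yw)
    for k in range(-105,140,15):
        m=(np.abs(t)<9)&(np.abs(s-k)<4)&(np.abs(h-s*0.45)<22)
        if m.sum()>4: print(n,k,m.sum(),np.round([np.median(s[m]),np.median(t[m]),np.median(h[m])],1))
E
```

```text
[ 617.84427754 -261.70376113   71.11714229] -0.2432923687861368 [2.17778577 0.22614789 0.96961886]
scene -75 7 [-74.6  -6.3 -28.7]
scene 0 21 [0.8 7.3 5.6]
scene 15 30 [14.9 -2.1  9.5]
scene 30 31 [29.6 -2.1 15.3]
scene 45 29 [44.6 -2.  20.7]
scene 60 33 [59.3 -0.8 26.7]
scene 75 30 [75.6 -1.5 33. ]
scene 90 35 [89.5 -2.9 38.8]
scene 105 37 [105.6  -0.7  44.5]
scene 120 40 [119.8  -2.   49.4]
scene 135 58 [136.4  -0.7  54.8]
side -105 29 [-106.4   -0.8  -41. ]
side -90 28 [-89.8  -0.6 -35. ]
side -75 31 [-74.6   1.  -28.8]
side -60 31 [-59.3   2.4 -20.5]
side -45 28 [-44.3   1.2 -14.5]
side -30 24 [-29.8   4.2  -8.6]
side -15 28 [-15.4   2.   -3.5]
side 0 26 [-1.6 -6.7  8.2]
side 120 22 [120.6   2.3  48.7]
side 135 19 [134.8   3.2  53.4]
```

View pics/side4.png

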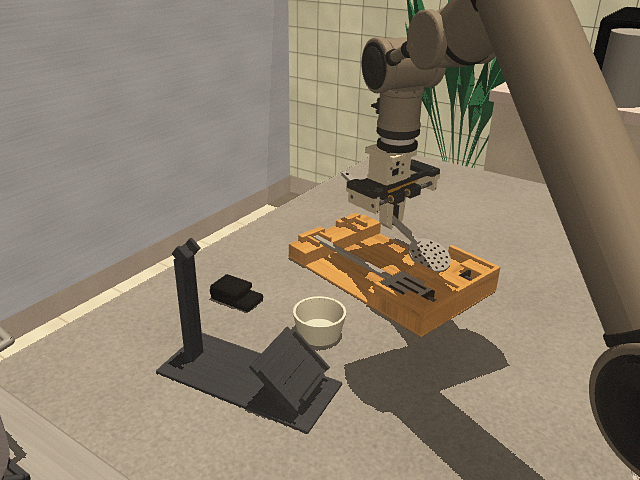

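carry_out(motion=[[1,0,0,4,0],[1,0,0,8,0],[1,0,0,12,0],[1,0,0,16,0],[1,0,0,20,0],[1,0,0,24,0],[1,0,0,28,0],[1,0,0,32,0],[1,0,0,35,0]])

```text
time: 10.42
tool_pos: [617.3, -261.5, 35.4]
tcp_rot: [3.141, 0.003, -0.243]
contact_force: [1.4, 0.1, -0.1]
grip_width: 13.5
```

```bash
cat > look.py <<'E'
import sys
from plant import bot
from sk import *
k0=sys.argv[1];sl=float(sys.argv[2])
ob=bot.get_obs();tp=ob["tool_pos"];yw=ob["tcp_rot"][2];print(ob["time"],tp,yw,ob["contact_force"])
o=np.array([597.3,-202.1]);a=np.radians(-13.9);R=np.array([[np.cos(a),np.sin(a)],[-np.sin(a),np.cos(a)]])
print("tcp in tray",R@(tp[:2]-o))
for n in ["scene","side"]:
    c=bot.capture(n); cv2.imwrite(f"pics/{n}{k0}.png",c["color"][:,:,::-1]); np.savez(f"pics/{n}{k0}.npz",**c)
    x0,y0,w=(130,240,240) if n=="scene" else (280,190,240)
    cv2.imwrite(f"pics/{n}{k0}z.png",cv2.resize(c["color"][y0:y0+180,x0:x0+w,::-1],None,fx=3,fy=3,interpolation=cv2.INTER_CUBIC))
    c,W,s,t,h=fit(n,f"pics/{n}{k0}.npz",tp,yw)
    S=[];
    for k in range(-105,150,15):
        m=(np.abs(t)<9)&(np.abs(s-k)<4)&(np.abs(h-4-s*sl)<9)
        if m.sum()>4: S.append([np.median(s[m]),np.median(t[m]),np.median(h[m]),m.sum()])
    S=np.array(S);print(n,np.round(S,1).tolist())
    q=S[(S[:,0]>10)|(S[:,0]<-20)]
    p=np.polyfit(q[:,0],q[:,2],1);print("tilt deg",np.degrees(np.arctan(p[0])),p[1])
    m=(np.abs(t)<9)&(s>100)&(s<175)&(np.abs(h-4-s*sl)<9);
    if m.any(): print("tail s max",s[m].max())
    # head extents at pocket
    m=(np.abs(t)<45)&(s<-60)&(s>-170)&(np.abs(h-s*sl)<7)&(c["color"].max(2).astype(int)-c["color"].min(2)<45)
    if m.any(): print("head s min",np.percentile(s[m],[1,5]),np.percentile(t[m],[1,99]))
E
python3 look.py 5 0.125
```

```text
10.425 [ 617.304571   -261.50178172   35.38854847] -0.2432738973744839 [ 1.42773118  0.09237451 -0.12994776]
tcp in tray [ 33.68874052 -52.85662962]
scene [[1.8, 5.7, 4.7, 21.0], [14.3, -1.0, 5.8, 32.0], [30.8, 1.1, 6.8, 31.0], [44.8, -1.6, 8.7, 34.0], [60.5, -0.4, 11.1, 37.0], [75.7, -0.1, 12.7, 38.0], [90.1, 0.0, 15.2, 35.0], [105.6, -0.5, 16.3, 41.0], [120.0, -1.5, 17.7, 41.0], [135.2, -0.4, 19.9, 36.0]]
tilt deg 6.8355564566600995 3.6594846965216985
tail s max 148.5365644898833
head s min [-149.71389798 -147.45501689] [-19.03520202  37.12615039]
side [[-105.2, 0.5, -12.2, 19.0], [-89.9, -0.4, -10.2, 25.0], [-75.2, 0.6, -7.6, 35.0], [-61.1, 4.5, -4.0, 25.0], [-45.1, 4.4, -2.4, 25.0], [-29.7, 4.1, -0.4, 26.0], [-15.0, 4.3, 1.4, 20.0], [-1.0, -7.2, 5.4, 10.0], [135.2, 3.5, 20.1, 17.0]]
tilt deg 7.569677306571817 2.7555748060708725
tail s max 147.90800502428786
head s min [-145.51779561 -140.25850053] [-40.12904801  35.48934014]
```

View pics/side5z.png

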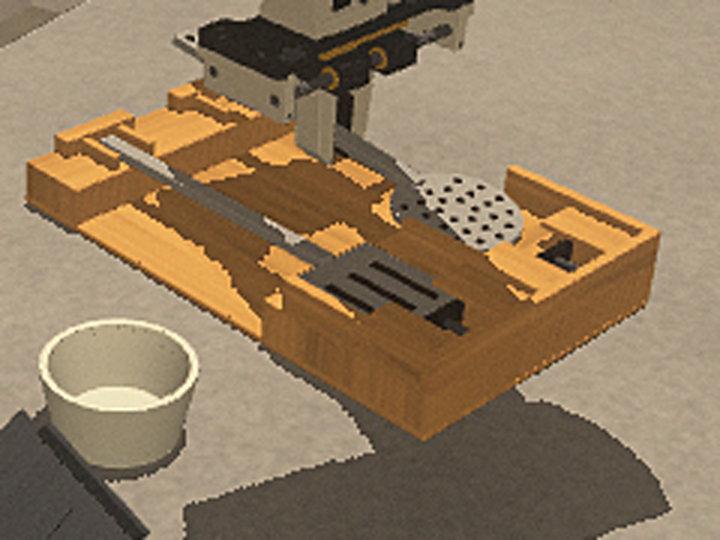

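View pics/scene5z.png

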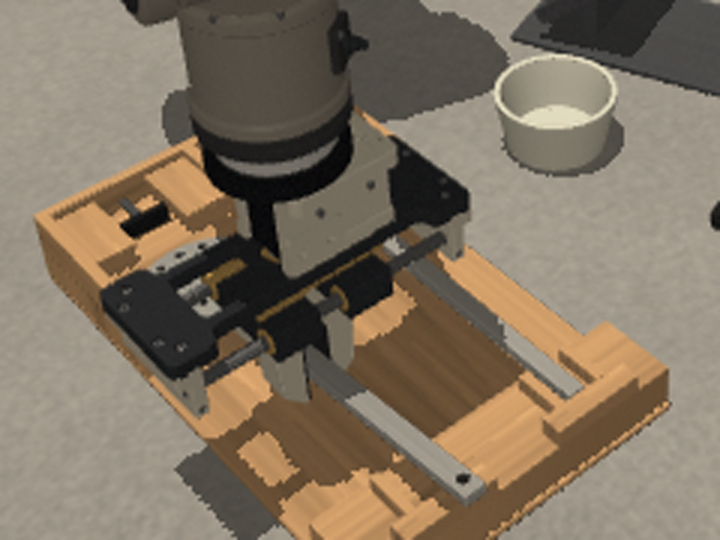

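The head (side-view crop around 470,210) lies flat-ish in front of the lips at about 7° tilt. I slide it in under the lips.

carry_out(motion=[[1,-3,0,1,0],[1,-6,0,2,0],[1,-10,0,2.5,0],[1,-14,0,2.5,0],[1,-18,0,2.5,0],[1,-22,0,2.5,0],[1,-25,0,2.5,0],[1,-28,0,2.5,0]])

```text
time: 11.52
tool_pos: [589.7, -254.6, 32.8]
tcp_rot: [3.141, 0.004, -0.243]
contact_force: [0.4, -0.6, -0.2]
grip_width: 13.6
```

carry_out(motion=[[1,-2,0,0,0],[1,-4,0,0,0],[1,-6,0,0,0],[1,-8,0,0,0],[1,-9,0,0,0],[1,-9,0,0,0]])

```text
time: 12.28
tool_pos: [581.4, -252.6, 33.2]
tcp_rot: [3.141, 0.002, -0.243]
contact_force: [5.2, -1.4, 1.9]
grip_width: 13.3
```

```bash
python3 look.py 6 0.105
```

```text
12.275 [ 581.41383834 -252.63511343   33.1529906 ] -0.24332763921178868 [ 5.16107591 -1.36494585  1.87042007]
tcp in tray [ -3.28100758 -52.87156902]
scene [[0.9, 5.7, 4.1, 24.0], [14.5, -3.1, 4.9, 31.0], [29.8, -1.0, 6.9, 29.0], [45.0, -0.3, 8.8, 32.0], [59.4, -0.4, 9.3, 28.0], [75.2, -0.7, 11.5, 35.0], [90.5, -0.6, 12.9, 33.0], [105.0, -0.9, 14.4, 36.0], [120.2, -1.7, 16.1, 45.0], [135.4, -1.2, 17.7, 38.0]]
tilt deg 5.900978508056094 3.651415457252879
tail s max 148.93157337566709
head s min [-166.72976553 -152.69003532] [-19.45362287  20.7712309 ]
side [[-105.1, 0.9, -10.6, 25.0], [-90.5, -0.2, -9.0, 20.0], [-75.3, 2.0, -6.9, 31.0], [-60.7, 4.2, -3.1, 23.0], [-44.9, 3.3, -1.0, 26.0], [-29.7, 2.8, -0.1, 25.0], [-14.7, 3.3, 1.9, 29.0], [-1.5, -7.2, 5.3, 12.0], [121.2, 5.6, 13.7, 6.0], [135.0, 3.7, 18.3, 17.0]]
tilt deg 6.338798751800786 2.2388287290708693
tail s max 148.24664002246087
head s min [-154.77520334 -136.94957336] [-39.15478291  27.4174266 ]
```

View pics/side6z.png

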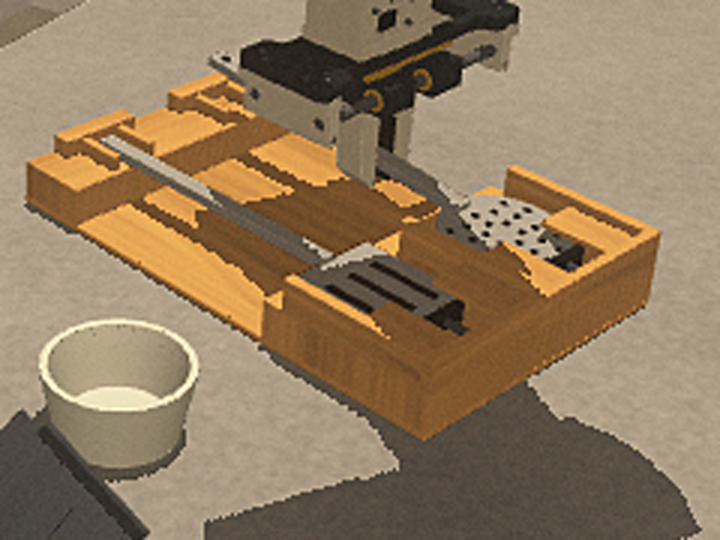

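View pics/scene6z.png

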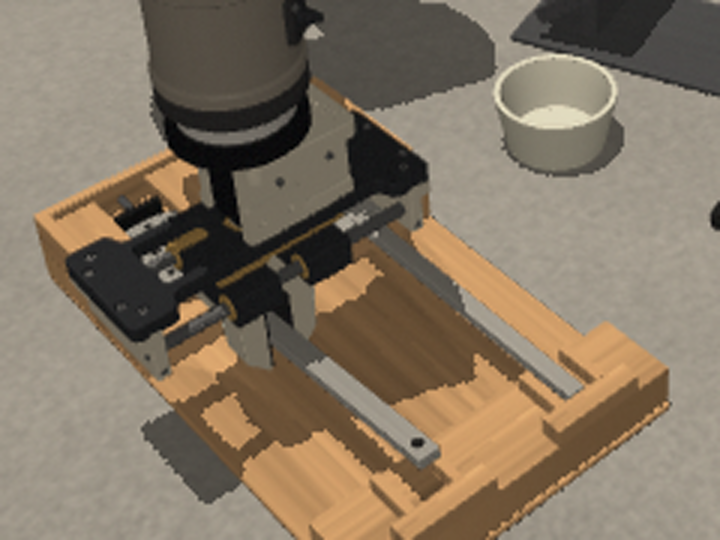

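carry_out(motion=[[1,-2,0,0,0],[1,-3.5,0,0,0],[1,-3.5,0,2,0],[1,-3.5,0,4,0],[1,-3.5,0,6,0],[1,-3.5,0,8,0],[1,-3.5,0,8,0]])

```text
time: 13.25
tool_pos: [578.9, -252.2, 25.4]
tcp_rot: [3.14, 0.0, -0.243]
contact_force: [5.9, -0.6, 0.0]
grip_width: 13.5
```

```bash
python3 look.py 7 0.055
```

```text
13.25 [ 578.94463815 -252.17438339   25.39928536] -0.2433097572033558 [ 5.94433996 -0.56744527  0.03222726]
tcp in tray [ -5.78858118 -53.01750191]
scene [[0.4, 7.1, 3.6, 23.0], [15.3, -1.2, 4.5, 37.0], [29.4, -0.6, 5.4, 31.0], [44.9, -0.9, 5.9, 35.0], [60.1, -0.1, 7.1, 35.0], [74.9, -0.3, 7.4, 34.0], [89.6, -0.6, 8.4, 39.0], [104.5, -0.3, 8.9, 42.0], [120.9, -1.2, 10.1, 40.0], [134.9, -1.4, 11.1, 44.0]]
tilt deg 3.039337592870289 3.6480542077920943
tail s max 149.51394249115984
head s min [-167.13781879 -153.20619938] [-21.68972078  22.16497036]
side [[-103.8, -0.5, -4.8, 24.0], [-90.4, -0.9, -4.2, 22.0], [-74.5, 1.2, -1.5, 33.0], [-60.3, 4.4, 0.6, 26.0], [-44.4, 4.0, 1.5, 24.0], [-30.1, 4.7, 2.3, 25.0], [-14.3, 3.9, 3.0, 26.0], [-0.9, -7.9, 7.4, 10.0], [121.4, 5.6, 8.1, 10.0], [134.5, 2.8, 10.8, 19.0]]
tilt deg 3.2721187041540327 2.6464948261226673
tail s max 151.96992235598162
head s min [-153.97211922 -137.40120617] [-38.48062275  25.42869924]
```

View pics/scene7z.png

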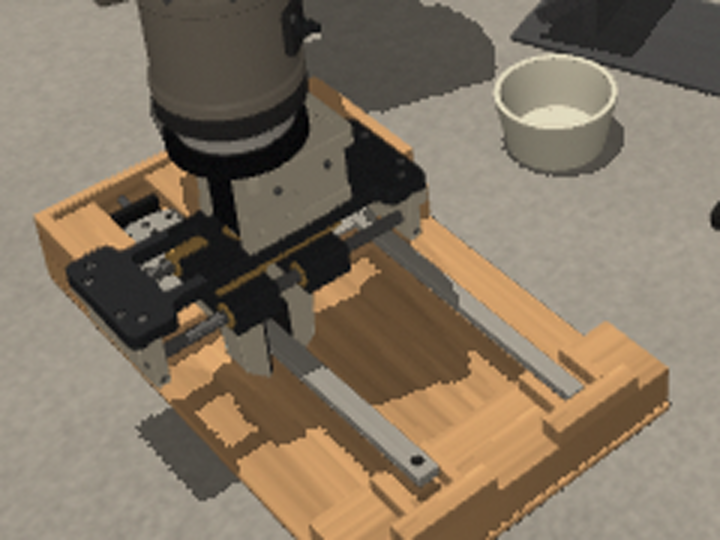

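carry_out(motion=[[1,-1.5,0,0,0],[1,-1.5,0,2,0],[1,-1.5,0,4,0],[1,-1.5,0,5.5,0],[1,-1.5,0,7,0],[1,-1.5,0,7,0]])

```text
time: 14.1
tool_pos: [578.7, -252.3, 18.9]
tcp_rot: [3.14, -0.003, -0.243]
contact_force: [6.3, -0.8, -0.0]
grip_width: 13.2
```

```bash
python3 look.py 8 0.005
```

```text
14.1 [ 578.71446776 -252.31334474   18.89663058] -0.2433780804453003 [ 6.2556382  -0.82534321 -0.00700615]
tcp in tray [ -5.97862895 -53.20768736]
scene [[1.9, 5.6, 4.4, 25.0], [14.3, 0.2, 3.5, 34.0], [30.0, -0.7, 4.0, 30.0], [45.6, -0.5, 3.9, 32.0], [59.7, -0.6, 4.1, 37.0], [74.7, -0.2, 3.7, 39.0], [89.6, -0.1, 4.2, 40.0], [105.4, -0.6, 4.2, 35.0], [120.2, -1.3, 4.6, 42.0], [134.6, -0.2, 4.6, 45.0]]
tilt deg 0.43426051771521484 3.539704238701042
tail s max 169.3740777606895
head s min [-166.10621959 -153.0551739 ] [-23.35460627  27.2906809 ]
side [[-103.6, -1.1, -0.4, 18.0], [-89.6, -0.1, -0.5, 19.0], [-74.9, 1.0, 1.0, 31.0], [-59.2, 4.8, 2.7, 33.0], [-44.6, 3.5, 2.9, 26.0], [-30.3, 3.6, 3.6, 26.0], [-15.1, 3.7, 3.4, 23.0], [-1.2, -7.5, 8.6, 11.0], [119.5, 5.9, 3.7, 19.0], [135.1, 2.0, 5.8, 17.0]]
tilt deg 1.1126883370447185 2.7223841504842543
tail s max 172.34252032636223
head s min [-155.04097645 -138.36458816] [-37.62783115  21.41161215]
```

View pics/scene8z.png

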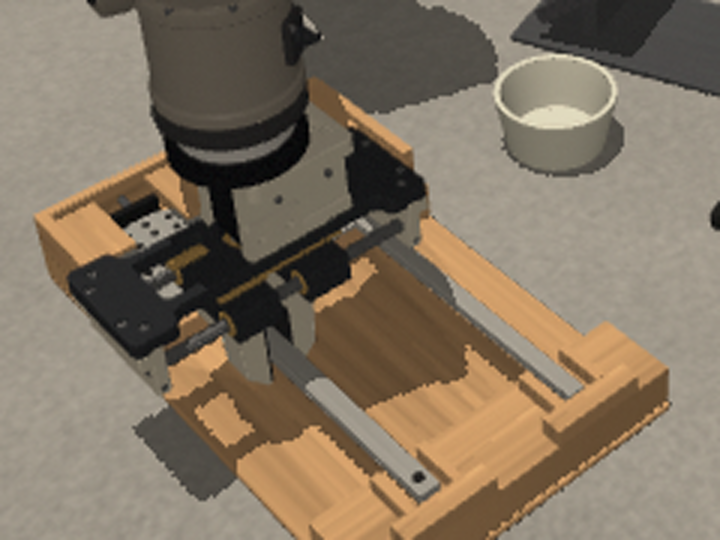

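carry_out(motion=[[1,-0.5,0,1,0],[1,-0.5,0,2,0],[1,-0.5,0,3,0],[1,-0.5,0,3,0]])

```text
time: 14.7
tool_pos: [578.8, -252.4, 17.4]
tcp_rot: [3.139, -0.005, -0.243]
contact_force: [2.8, -0.1, 9.4]
grip_width: 13.9
```

carry_out(motion=[[1,0.5,0,-0.4,0],[1,1.5,0,-0.4,0],[1,2.5,0,-0.4,0],[1,3.5,0,-0.4,0],[1,3.5,0,-0.4,0]])

```text
time: 15.32
tool_pos: [582.1, -253.2, 17.6]
tcp_rot: [3.14, -0.004, -0.243]
contact_force: [3.1, -0.1, 0.0]
grip_width: 13.3
```

```bash
python3 look.py 9 0.0
```

```text
15.325 [ 582.08515525 -253.17199335   17.57640086] -0.24336283509159395 [ 3.06023176 -0.11429145  0.01648925]
tcp in tray [ -2.50037558 -53.23145807]
scene [[0.9, 4.5, 4.3, 25.0], [15.3, -1.0, 3.2, 33.0], [30.2, -0.2, 3.4, 38.0], [44.4, -0.3, 3.2, 37.0], [60.0, -0.6, 3.7, 35.0], [75.0, -1.2, 3.8, 34.0], [89.7, -0.2, 3.7, 39.0], [105.1, -1.3, 3.8, 40.0], [119.8, -1.6, 3.8, 45.0], [134.6, -2.3, 3.3, 43.0]]
tilt deg 0.18202604542383752 3.318358800733255
tail s max 165.7472660768735
head s min [-165.83960163 -151.90862325] [-26.09008338  30.19966101]
side [[-105.2, -1.2, 0.8, 22.0], [-90.0, 1.2, 0.8, 23.0], [-74.5, 2.3, 1.4, 27.0], [-60.1, 4.4, 2.7, 31.0], [-44.3, 3.8, 3.0, 24.0], [-30.4, 4.4, 3.5, 26.0], [-14.5, 4.0, 4.1, 20.0], [-1.0, -7.4, 7.6, 13.0], [119.4, 5.9, 2.6, 17.0], [136.5, -1.0, 5.4, 15.0]]
tilt deg 0.7066165617153205 2.7275691680650693
tail s max 166.83201718492032
head s min [-157.22256097 -146.69348032] [-38.74944829  21.35832162]
```

View pics/scene9z.png

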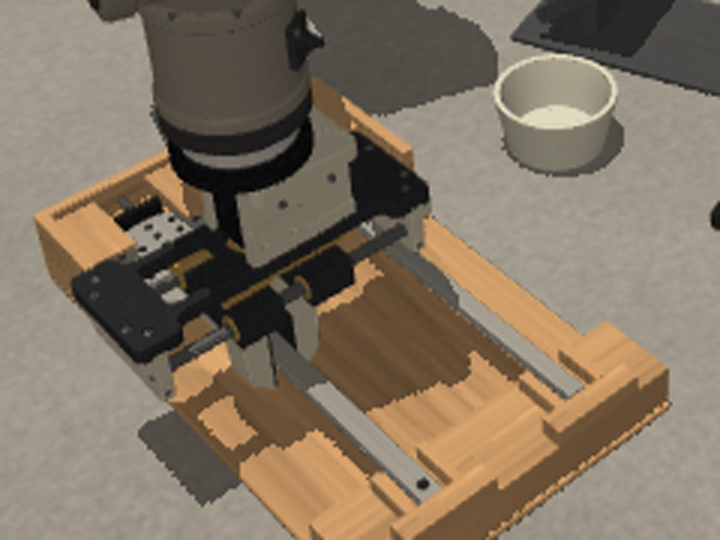

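carry_out(motion=[[1,1,0,0,0],[1,2,0,0,0],[1,2,0,0,0]])

```text
time: 15.8
tool_pos: [583.4, -253.5, 17.6]
tcp_rot: [3.14, -0.003, -0.243]
contact_force: [-0.6, -0.3, 2.0]
grip_width: 13.4
```

carry_out(motion=[[0.8,0,0,0,0],[0.75,0,0,0,0],[0.7,0,0,0,0],[0.65,0,0,0,0],[0.6,0,0,0,0],[0.6,0,0,0,0],[0.6,0,0,0,0],[0.6,0,0,0,0]])

```text
time: 16.8
tool_pos: [583.4, -253.5, 17.6]
tcp_rot: [3.14, -0.003, -0.243]
contact_force: [-0.1, 0.1, 0.5]
grip_width: 36.5
```

```bash
python3 look.py 10 0.0
```

```text
16.8 [ 583.38452889 -253.46808503   17.58166903] -0.24330174543346628 [-0.07339393  0.12525753  0.4849473 ]
tcp in tray [ -1.16792264 -53.20673315]
scene [[0.1, 0.9, 3.7, 30.0], [15.2, -0.6, 4.0, 28.0], [29.5, -0.5, 3.5, 32.0], [45.2, -0.0, 3.4, 37.0], [59.7, 0.2, 3.8, 38.0], [75.5, -0.9, 3.9, 39.0], [90.0, -1.5, 3.7, 37.0], [104.8, -0.7, 3.7, 42.0], [120.3, -1.4, 3.7, 43.0], [135.2, -0.5, 3.5, 40.0]]
tilt deg -0.06665592775162618 3.7790846337726687
tail s max 164.27134309748078
head s min [-166.16510683 -152.36785188] [-26.51083279  32.36251019]
side [[-104.4, 0.2, 0.1, 25.0], [-90.1, 1.7, -0.0, 20.0], [-75.2, 0.7, 2.0, 25.0], [-60.6, 5.0, 3.2, 33.0], [-44.4, 3.9, 4.3, 23.0], [-30.3, 4.8, 4.0, 23.0], [-15.3, 5.8, 4.3, 25.0], [-0.8, 3.7, 4.2, 17.0], [120.0, 5.4, 3.1, 18.0], [136.8, -1.5, 4.9, 13.0]]
tilt deg 0.7158969999171982 2.919006776999433
tail s max 165.8625782258559
head s min [-158.09185459 -153.46403818] [-37.9295737  20.8259644]
```

View pics/scene10z.png

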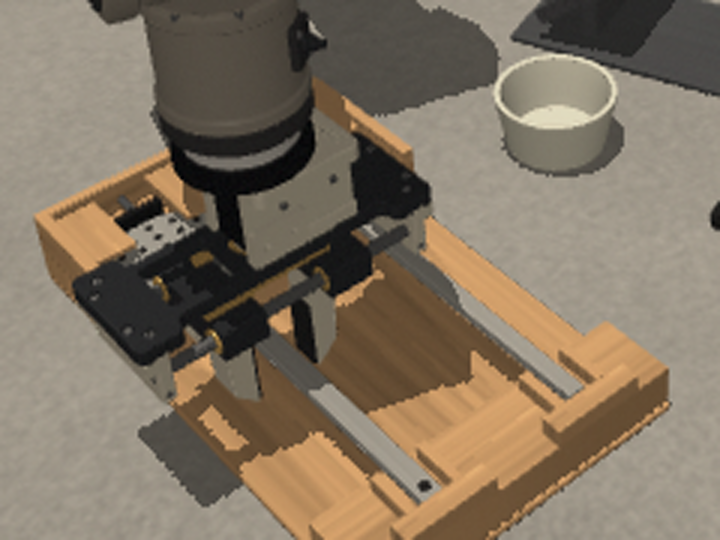

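Released and lying flat. I lift straight up.

carry_out(motion=[[0.6,0,0,-5,0],[0.6,0,0,-15,0],[0.6,0,0,-40,0],[0.6,0,0,-80,0],[0.6,0,0,-120,0],[0.6,0,0,-160,0],[0.6,0,0,-200,0],[0.6,0,0,-220,0],[0.6,0,0,-220,0]])

```text
time: 18.02
tool_pos: [583.5, -253.3, 240.2]
tcp_rot: [3.138, -0.008, -0.243]
contact_force: [-0.2, -0.2, 0.6]
grip_width: 36.6
```

```bash
cat > fin.py <<'E'
from plant import bot
from h import *
o=np.array([597.3,-202.1]);a=np.radians(-13.9);R=np.array([[np.cos(a),np.sin(a)],[-np.sin(a),np.cos(a)]])
ob=bot.get_obs();print(ob["time"],ob["tool_pos"])
for n in ["scene","side","wrist"]:
    c=bot.capture(n); cv2.imwrite(f"pics/{n}11.png",c["color"][:,:,::-1])
    if n=="scene": cv2.imwrite("pics/scene11z.png",cv2.resize(c["color"][240:450,130:370,::-1],None,fx=2.8,fy=2.8))
    W=cloud(c);L=(W[...,:2]-o)@R.T;z=W[...,2]
    sat=c["color"].max(2).astype(int)-c["color"].min(2)
    m=(sat<40)&(z>33)&(z<46)&(L[...,0]>-170)&(L[...,0]<160)&(np.abs(L[...,1]+52)<50)
    for x0 in (-150,-140,-100,-80,-40,0,40,80,110,130,144):
        q=np.where(m&(np.abs(L[...,0]-x0)<4))
        if len(q[0])>3: print(n,x0,np.round([np.percentile(L[q][:,1],2)+52,np.percentile(L[q][:,1],98)+52,np.median(z[q])],1))
    h=m&(np.abs(L[...,1]+52)<10)
    print(n,"handle end x",np.percentile(L[h][:,0],[99,99.8]))
E
python3 fin.py
```

```text
18.025 [ 583.51285173 -253.26400628  240.18708349]
scene -150 [-12.3  15.9  38.6]
scene -140 [-11.1  21.4  36.4]
scene -100 [-38.3  38.9  36.7]
scene -80 [-30.3  30.6  36.4]
scene -40 [-7.1  6.6 40. ]
scene 0 [-6.9  6.8 40.2]
scene 40 [-6.9  6.  39.8]
scene 80 [-7.4  6.  40.2]
scene 110 [-7.6  4.7 40.4]
scene 130 [-7.9  5.1 40.5]
scene 144 [-7.2  4.9 40.4]
scene handle end x [141.72555094 144.0466073 ]
side -150 [-7.2  2.8 45.7]
side -140 [-29.5  -0.1  37.4]
side -100 [-38.3  21.1  37.4]
side -80 [-30.   20.3  37.4]
side -40 [-9.1  6.7 40.6]
side 0 [-6.2  6.3 39.9]
side 40 [-7.5  5.5 40.6]
side 80 [-3.1  7.8 41.2]
side 110 [-6.6  6.8 40.4]
side 130 [-5.4  4.3 41.9]
side 144 [-7.5  4.6 41.5]
side handle end x [143.23796244 145.66087873]
wrist -100 [-39.6  37.8  37. ]
wrist -80 [-30.  29.  37.]
wrist -40 [-7.6  4.8 40.9]
wrist 0 [-7.4  4.7 41. ]
wrist 40 [-8.   4.5 41. ]
wrist 80 [-7.   5.1 41. ]
wrist 110 [-7.6  5.  41.1]
wrist 130 [-7.5  4.9 40.9]
wrist 144 [-7.5  4.8 41. ]
wrist handle end x [146.05830009 147.92122152]
```

View pics/scene11z.png

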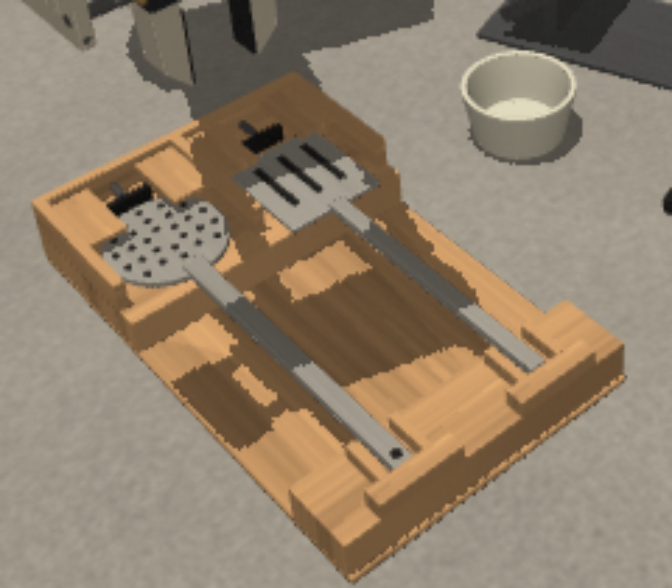

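View pics/wrist11.png

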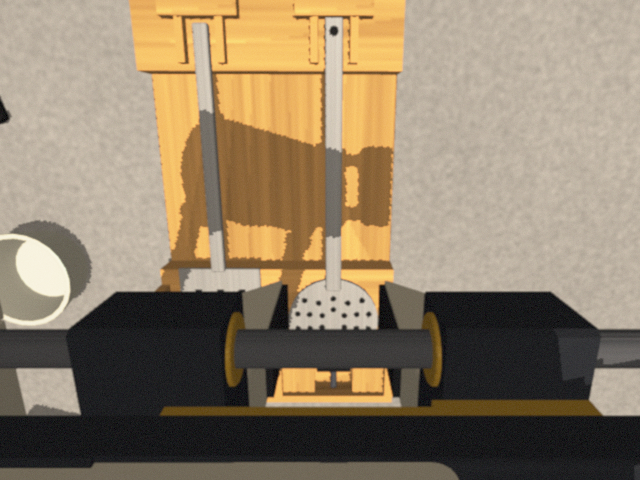

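```bash
python3 -c "
from plant import bot
print(bot.close_job())"
```

```text
the job is handed in; nothing more can be done
None
```

The skimmer is lying flat in the right compartment, the free one, and I handed the job in with the clock at about 18 s of the 38 s allowed. The hand-in reports no verdict.

**What I did:** I gripped the skimmer at its balance point and lifted it square off the slope. I set the head's front edge on the pocket floor and lowered the gripper until the skimmer had turned in the pads to about 7° of tilt. Then I slid the head under the lips against the keeper, which pushed back with about 5–6 N, and lowered the handle between the cheeks. I eased it back until it touched the end stop, opened the fingers a little and lifted straight up.

**Last checks:**
- **Height:** the handle's upper face read 40–41 mm along most of its length and the head's 36–37 mm, both right for a skimmer lying flat 32 mm up.
- **Sideways:** it lies within about 1.5 mm of the compartment's centre line.
- **Handle end:** the wrist view put it at x ≈ 147–148 mm, against the stop. The scene and side views read 144–146 mm, but my mask was less sure at that edge. The pictures show the end touching the stop.
- **Forces:** at the readings taken after each move, the force on the tool stayed below about 10 N.
- **Bystanders:** the turner and ramekin look unmoved in the last pictures. I judged that by eye and did not measure it. I did not check the clip there.

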